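# Fit the closing spring to a cage door

## Task

A wire door from an animal cage lies flat on the clinic bench and needs its closing spring. From the white rack take the spring that has a straight leg bent down at one end (not the one with a ring at both ends), drop its leg into the hole of the square lug on the door, stretch the spring and put its ring over the far stud, the one in line with the lug along the middle strap. Leave it down on the stud's seat, held stretched between hole and stud.

Things in the scene. Friction and masses are not known exactly. Their poses are not given: they have to be found in the camera images.
- spring_grip (a point): Centre of the right spring's black square sleeve (44 mm along the spring, 20 mm wide, 20 mm high); grasp it here from above, across the 20 mm. It starts level on the bars of a white rack, 58 mm above the bench; 25 mm free on either side, the other spring 90 mm beside it. x axis runs along the spring from leg end to ring end, z up. The closed spring's leg is 100 mm from here along -x.
- spring_ring (a point): Centre of the spring's flat steel ring, 55 mm from spring_grip along +x and rigid with the sleeve: 29 mm inside, 42 mm outside, wire 6 mm thick, so 3 mm below the spring's axis. Axes as spring_grip. 155 mm from ring centre to leg when closed.
- leg_tip (a point): Lower end of the spring's leg, a round 6 mm bar bent straight down; its tip is 36 mm below the spring's axis. Between sleeve and leg lie 48 mm of 17 mm thick coil, then 30 mm of bare 6 mm wire. The spring stays straight and stretches along x by up to 55 mm: it pulls 1 N closed plus 0.11 N per mm. Whole spring about 75 g.
- hole (a point): Centre of the mouth of the round hole in the top of the square dark steel lug (40 x 40 mm, top 52 mm above the bench) on the middle strap of the cage door. Hole 22 mm in diameter, 40 mm deep, straight down. x axis points along the door to the far stud, z up. The door is fixed to the bench.
- far_stud (a point): Centre of the far stud's flat round seat (28 mm across, as high as the lug's top), 200 mm from the hole along its x axis. From the seat rises a pin 10 mm thick, 9 mm high, with a head 13 mm wide, 4 mm thick: its top is 13 mm above the seat. Axes as the hole. A like stud 108 mm from the hole, 60 mm off to one side, is not used.
There are look-alikes about, which are no part of the job. What is shaped like the part that bears spring_grip but orange or yellow is not meant.

How it is judged:
At the end, for the whole second after the job is handed in: The leg's tip is over 22 mm below the hole's mouth and within 12 mm of its centre line; the ring's centre is within 14 mm of the far stud's centre line and less than 8 mm above its seat, so that the ring is around the pin, below the head; it all stays so after release (horizontal distance between leg_tip and hole below 0.012 m and z of leg_tip in the frame of hole below -0.022 m and horizontal distance between spring_ring and far_stud below 0.014 m and z of spring_ring in the frame of far_stud between -0.004 and 0.008 m); the robot touches nothing.
It also fails if it takes over 38 s, if anything falls off the work surface, if the arm or the gripper's body presses on something with over 40 N, if the wrist force passes 120 N, or if a joint passes its speed limit or range.

## Robot

A 7-joint arm with a two-finger parallel gripper is mounted at the origin on the work surface. World frame = base frame: x ahead of the robot, y to its left, z up, the work surface at z = 0. Lengths are in m, angles in rad, forces in N, time in s.
With the tool pointing down it reaches from about 0.4 to 0.875 m from the base axis. Payload 19.3 kg.
Tool frame: the origin (TCP) lies between the finger pads; the fingertips stand 19 mm ahead of it and the grasp point (between the pads) is the TCP; z points along the fingers, y is the direction in which the jaws open and shut (so a half turn about z gives the same grasp; the last joint's range is limited). The gripper opens to 85 mm and grips with 20 to 120 N. Pads are 22 mm wide; open, the fingers measure 114 mm over their backs; the gripper's body (76 mm by 85 mm) begins 54 mm behind the grasp point. The pads swing forward as they close: fully open they stand 13 mm farther back than shut.
Start: joints at [1.102, 0.521, -0.036, 1.599, 0.021, 1.021, -0.113], TCP at [0.243, -0.576, 0.25] pointing down, gripper open.
Joint ranges: [-2.91, 2.91], [-0.3, 2.13], [-1.5, 1.42], [0.17, 2.43], [-1.26, 4.41], [0.16, 1.93], [-2.52, 2.52]. Speed limits (rad/s): [1.89, 1.89, 2.39, 2.39, 3.01, 3.01, 3.01].

## Interface

Orientations are given as [roll, pitch, yaw] about the fixed x, y, z axes, in that order (R = Rz(yaw) Ry(pitch) Rx(roll)).
In Python, from workcell import status, imaging, bot gives the robot as it stands.
- The arm moves only by the shell command python3 -m handwheel 'ROWS' [FORCE]. ROWS is JSON, a list of rows, each an object with "offset": the shift along the tool's x, y, z in mm, a list of three; "rot": the turn, a rotation vector about the tool's x, y, z in degrees, a list of three; "claw": the opening, from -1 (shut) to 1 (fully open). A call has 1 to 12 rows; each row shifts and turns the commanded pose from where the row before left it, along the tool's axes as they then stand; what a row does not reach is not made up. A row lasts 1/10 s, in which the tool goes at most 50 mm and 8.59 degrees, less where a joint would pass 70% of its speed; a pose out of reach is approached as far as the arm can. A call is refused whole if a number of a shift passes 50 or a number of a turn 8.59, either way. A call with a gripper value outside its range is refused whole. The fingers move at their own pace and stop on an object; FORCE is the grip in N (left out, the last holds). Time passes only in rows, so rows that do not move let the fingers close. It gives the time, the measured TCP pose, the force and the opening at its end, in the units of the state.
- status.observe(): the state, without advancing time (a new reading comes with each control period).
- imaging.grab_frame(name): name is "scene" or "side" or "wrist"; returns a dict with "color" (480x640x3 uint8, red, green, blue), "range_z" (480x640 float32, m along the optical axis (not along the pixel's ray), 0 where there is no reading), "fx", "fy", "cx", "cy" (pixels), "camera_from_world" (4x4, takes a point from world to camera coordinates). Camera axes: x right, y down, z forward; pixel columns grow to the right and rows downward; lengths in m; the calibration is good to about 2 mm. A picture is of the moment at which its call begins.
- bot.job_done(): hands the job in, once; it reports no verdict.
Trained networks look in the newest picture that a camera, given by its name, has taken for a name from the list of things; names that differ only in an ending like _2 or _b are one class to them, and where a whole thing is asked for, a point or a joint stands for the part that bears it (a point fixed in the world has none). Each returns a list of dicts, best first, with "conf" (0 to 1); they miss things now and then, are a little off and sometimes report something else, mostly with a low value. They report only what shows in the picture. A call takes as long as a camera call. They do not tell look-alikes from the thing itself.
- imaging.regions_of(thing, camera): "region" (480x640 bool, what is visible of it) and "box" ([centre column, centre row, width, height] in pixels, round what is visible of it).
- imaging.mark_of(thing, camera): "uv" ([column, row] in pixels: a listed point, or the origin of a listed thing).
The state is a dict: "clock": time; "qpos": joint angles; "qd": joint speeds; "joint_efforts": joint torques, N m; "position": TCP position; "tool_rot": TCP orientation; "force": force on the tool from outside, world axes, zero at the start; "moment": the same for the moment, N m; "grip_width": finger opening in m.
Only numpy, scipy, OpenCV 4.12 (cv2) and the standard library are available. Lean on these libraries where they do the work, as an engineer would, in place of code of your own. Each camera call takes 0.05 s, during which the arm holds its last target.

## Working session

There is one attempt and no reset: what is moved stays moved. The work goes in short steps, Python scripts to look and compute and a shell command to move; the robot and the scene stay as the last step left them, time stands still between calls to the robot, and variables do not carry over. Pictures are saved under pics/ and viewed, and the job is handed in when it is done.

```bash
ls; mkdir -p pics; python3 - <<'E'
from workcell import status, imaging, bot
import cv2, numpy as np
print(status.observe())
for n in ["scene","side","wrist"]:
    f=imaging.grab_frame(n)
    cv2.imwrite(f"pics/{n}0.png",f["color"][:,:,::-1])
    print(n,f["fx"],f["cx"],f["cy"],np.round(f["camera_from_world"],3).tolist())
    for t in ["spring_grip","spring_ring","leg_tip","hole","far_stud"]:
        print(t,[(np.round(d["uv"]).tolist(),round(d["conf"],2)) for d in imaging.mark_of(t,n)])
E
```

```text
pics
{'clock': 0.0, 'qpos': array([ 1.10180765,  0.52200244, -0.03632617,  1.59996668,  0.02119893,
        1.02109907, -0.11279251]), 'qd': array([ 0.00088946,  0.00192261,  0.00048609,  0.00094935, -0.00013313,
       -0.00163273, -0.0005443 ]), 'joint_efforts': array([ 3.87241471e-04, -9.27129936e+01,  1.97998300e+00, -3.69930625e+01,
        1.77989923e-02,  8.24909192e-03, -5.30180409e-05]), 'position': array([ 0.24254244, -0.57569782,  0.24974774]), 'tool_rot': array([-3.14050474e+00,  7.65960734e-05,  3.98783862e-01]), 'force': array([-1.09345307,  0.4073286 , -0.53634955]), 'moment': array([-0.0118215 ,  0.01544534, -0.004717  ]), 'grip_width': 0.0854932072075251}
scene 434.4159021281069 322.6538719193804 235.27300071075663 [[-0.752, 0.659, 0.014, 0.43], [0.341, 0.407, -0.848, -0.105], [-0.564, -0.633, -0.53, 1.215], [0.0, 0.0, 0.0, 1.0]]
spring_grip [([338.0, 193.0], 0.76), ([177.0, 289.0], 0.61), ([289.0, 231.0], 0.56)]
spring_ring [([155.0, 303.0], 0.83), ([267.0, 243.0], 0.62), ([340.0, 183.0], 0.58)]
leg_tip [([199.0, 267.0], 0.74), ([320.0, 233.0], 0.6), ([343.0, 216.0], 0.47)]
hole [([418.0, 278.0], 0.97)]
far_stud [([342.0, 330.0], 0.73), ([271.0, 243.0], 0.66)]
side 477.08930508359026 319.7957571688933 241.83225387492982 [[-0.879, -0.476, -0.025, 0.499], [-0.215, 0.442, -0.871, 0.211], [0.425, -0.76, -0.491, 0.638], [0.0, 0.0, 0.0, 1.0]]
spring_grip [([252.0, 224.0], 0.83), ([346.0, 235.0], 0.75), ([497.0, 258.0], 0.6)]
spring_ring [([227.0, 222.0], 0.82), ([322.0, 229.0], 0.72), ([526.0, 252.0], 0.7)]
leg_tip [([453.0, 269.0], 0.67), ([392.0, 267.0], 0.49), ([300.0, 220.0], 0.46)]
hole [([320.0, 334.0], 0.74)]
far_stud [([210.0, 305.0], 0.83)]
wrist 427.6497073716006 320.4125404432679 246.1110868186574 [[0.387, -0.922, -0.0, -0.624], [-0.872, -0.366, 0.326, -0.042], [-0.301, -0.126, -0.945, 0.381], [0.0, 0.0, 0.0, 1.0]]
spring_grip []
spring_ring []
leg_tip []
hole []
far_stud []
```

View pics/scene0.png

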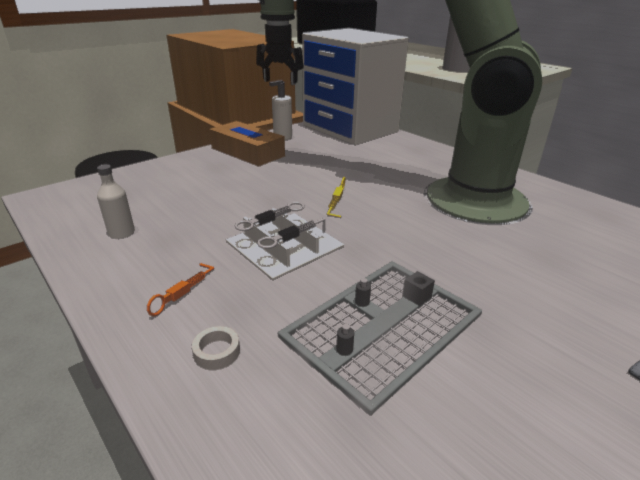

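View pics/side0.png

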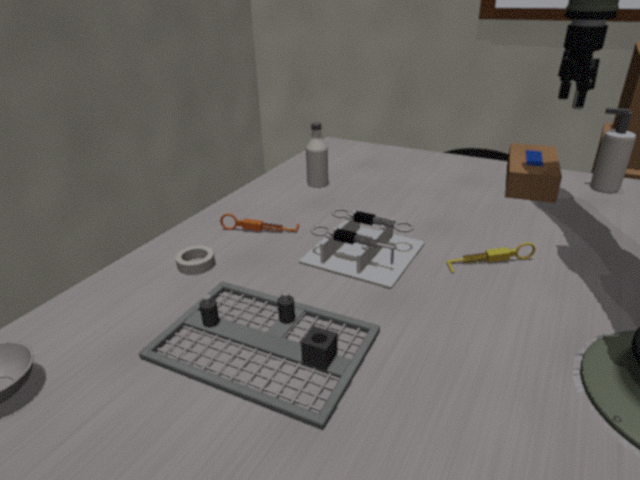

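View pics/wrist0.png

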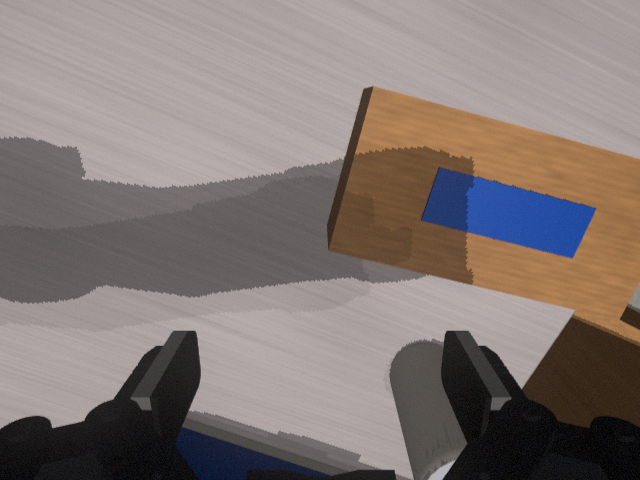

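The scene view shows two black-sleeved springs on the white rack: one with its sleeve at (265,216) in scene / (364,217) in side, the other at (289,233) / (344,237). The orange (177,290) and yellow (338,195) ones are look-alikes. The lug is at (418,287), the far stud along the strap at (345,340), and the unused stud at (363,292). I'll enlarge the rack next.

```bash
python3 - <<'E'
import cv2, numpy as np
a=cv2.imread("pics/scene0.png")[190:280,220:350]; b=cv2.imread("pics/side0.png")[195:285,295:425]
o=np.vstack([cv2.resize(x,None,fx=3.3*1.0,fy=3.3,interpolation=cv2.INTER_CUBIC) for x in (a,b)])
cv2.imwrite("pics/crop0.png",o); print(o.shape)
E
```

```text
(594, 429, 3)
```

View pics/crop0.png

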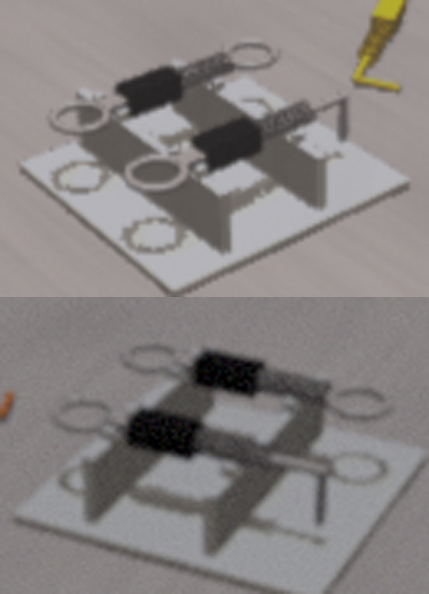

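The upper crop shows the nearer spring (sleeve at scene (289,233), side (344,237)) with a straight leg hanging down at its right end, scene (325,220–232). The other spring has rings at both ends, so the nearer one is the right one. Next I'll triangulate.

```bash
cat > h.py <<'E'
from workcell import status, imaging, bot
import cv2, numpy as np
from scipy.spatial.transform import Rotation as R
def P(f):
    K=np.array([[f["fx"],0,f["cx"]],[0,f["fy"],f["cy"]],[0,0,1]])
    return K@f["camera_from_world"][:3]
def tri(fs,uvs):
    p=cv2.triangulatePoints(P(fs[0]),P(fs[1]),np.array(uvs[0],float).reshape(2,1),np.array(uvs[1],float).reshape(2,1))
    p=(p[:3]/p[3]).ravel()
    e=[np.linalg.norm((lambda q:q[:2]/q[2])(P(f)@np.r_[p,1])-u) for f,u in zip(fs,uvs)]
    return p,e
def ray_z(f,uv,z):
    T=np.linalg.inv(f["camera_from_world"]); d=T[:3,:3]@np.array([(uv[0]-f["cx"])/f["fx"],(uv[1]-f["cy"])/f["fy"],1]); c=T[:3,3]
    return c+d*(z-c[2])/d[2]
def dep(f,uv):
    u,v=map(int,np.round(uv)); z=f["range_z"][v,u]
    T=np.linalg.inv(f["camera_from_world"])
    return (T@np.array([(uv[0]-f["cx"])/f["fx"]*z,(uv[1]-f["cy"])/f["fy"]*z,z,1]))[:3]
def px(f,p):
    q=P(f)@np.r_[p,1]; return q[:2]/q[2]
E
python3 - <<'E'
from h import *
a=imaging.grab_frame("scene"); b=imaging.grab_frame("side")
for n,u,v in [("sleeve",(289,233),(344.4,236.5)),("ring",(267.6,242),(320.5,231)),("bend",(324.8,219.7),(392.6,246.8)),("hole",(418,278),(320,334)),("stud",(345,330),(209,302))]:
    p,e=tri([a,b],[u,v]); print(n,np.round(p,3),np.round(e,1),np.round(dep(a,u),3),np.round(dep(b,v),3))
o=np.hstack([cv2.resize(x["color"][r[0]:r[1],c[0]:c[1],::-1],(400,400),interpolation=cv2.INTER_CUBIC) for x,r,c in [(a,(260,370),(330,440)),(b,(250,400),(190,340))]])
cv2.imwrite("pics/door0.png",o)
E
```

```text
sleeve [ 0.571 -0.111  0.057] [0.3 0.3] [ 0.578 -0.103  0.065] [ 0.566 -0.1    0.063]
ring [ 0.626 -0.113  0.056] [0.4 0.3] [ 0.608 -0.141  0.035] [ 0.676 -0.203  0.001]
bend [ 0.471 -0.11   0.057] [1. 1.] [ 0.408 -0.179  0.   ] [ 0.47  -0.108  0.061]
hole [0.478 0.163 0.053] [0.3 0.3] [0.471 0.159 0.046] [0.481 0.158 0.048]
stud [0.676 0.173 0.052] [0. 0.] [0.682 0.178 0.059] [0.672 0.177 0.056]
```

View pics/door0.png

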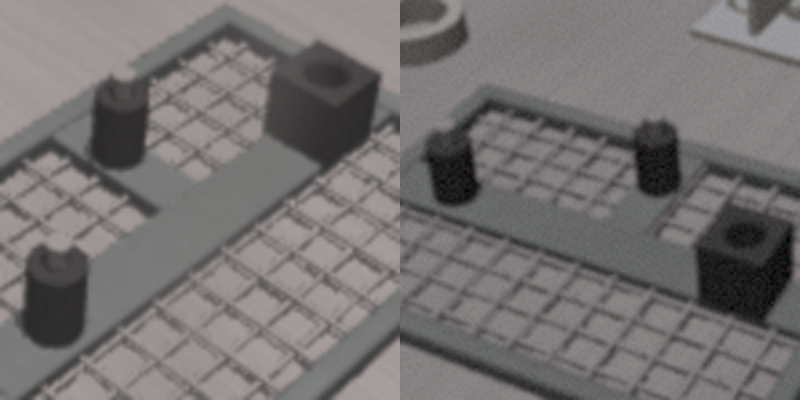

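```bash
python3 -m handwheel '[{"offset":[0,0,0],"rot":[0,0,7.8],"claw":1},{"offset":[0,0,0],"rot":[0,0,7.8],"claw":1},{"offset":[0,0,0],"rot":[0,0,7.8],"claw":1},{"offset":[28,-46,0],"rot":[0,0,0],"claw":1},{"offset":[28,-46,0],"rot":[0,0,0],"claw":1},{"offset":[28,-46,0],"rot":[0,0,0],"claw":1},{"offset":[28,-46,0],"rot":[0,0,0],"claw":1},{"offset":[28,-46,0],"rot":[0,0,0],"claw":1},{"offset":[28,-46,0],"rot":[0,0,0],"claw":1},{"offset":[28,-46,0],"rot":[0,0,0],"claw":1},{"offset":[28,-46,0],"rot":[0,0,0],"claw":1}]'
python3 -m handwheel '[{"offset":[28,-46,0],"rot":[0,0,0],"claw":1},{"offset":[28,-46,0],"rot":[0,0,0],"claw":1},{"offset":[0,0,0],"rot":[0,0,0],"claw":1},{"offset":[0,0,0],"rot":[0,0,0],"claw":1}]'
python3 - <<'E'
from h import *
f=imaging.grab_frame("wrist"); cv2.imwrite("pics/w1.png",f["color"][:,:,::-1])
s=status.observe(); print(s["clock"],s["position"],s["tool_rot"],s["force"])
for t in ["spring_grip","spring_ring","leg_tip"]:
    print(t,[(np.round(d["uv"],1).tolist(),round(d["conf"],2),np.round(ray_z(f,d["uv"],.058),3)) for d in imaging.mark_of(t,"wrist")])
E
```

```text
clock: 2.1
position: [0.4547, -0.2345, 0.2506]
tool_rot: [3.141, -0.001, -0.01]
force: [-0.2, -1.8, 0.3]
grip_width: 0.0853
clock: 2.5
position: [0.5071, -0.1504, 0.2502]
tool_rot: [-3.142, 0.0, -0.007]
force: [-0.7, -0.7, 0.4]
grip_width: 0.0856
2.55 [ 0.5065911  -0.15160191  0.25025058] [ 3.14135624e+00  2.62045791e-04 -9.42992338e-03] [-0.06854888 -0.57768789 -0.43165678]
spring_grip [([267.9, 130.0], 0.81, array([ 0.569, -0.113,  0.058])), ([420.2, 403.5], 0.68, array([ 0.332, -0.238,  0.058]))]
spring_ring [([440.9, 437.3], 0.63, array([ 0.294, -0.259,  0.058]))]
leg_tip [([273.1, 244.6], 0.72, array([ 0.483, -0.113,  0.058])), ([335.3, 337.8], 0.58, array([ 0.4  , -0.162,  0.058]))]
```

View pics/w1.png

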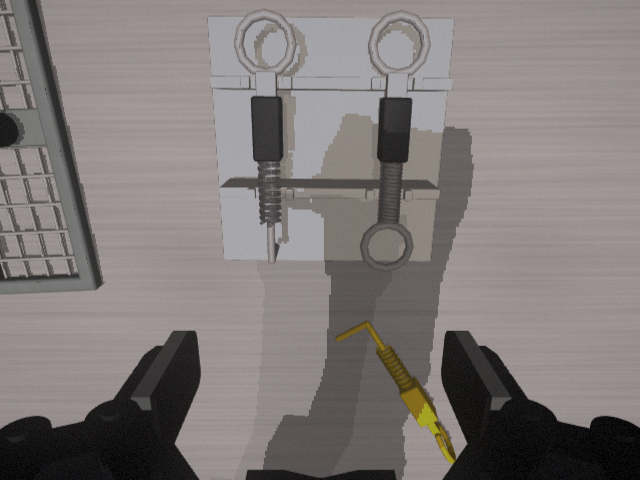

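The wrist view shows the legged spring on the left: sleeve (267,128), ring (265,42), leg end (271,262). The two-ring spring is on the right (396,130). I'll move above the sleeve for a second view.

```bash
python3 - <<'E'
from h import *
f=imaging.grab_frame("wrist"); np.savez("w1.npz",**{k:np.array(v) for k,v in f.items()})
for n,u in [("sleeve",(267,128.5)),("ringL",(237,42)),("ringR",(294,42)),("wire",(271,240)),("legend",(271,260))]: print(n,dep(f,u).round(4), ray_z(f,u,.058).round(4))
E
python3 -m handwheel '[{"offset":[32,-19,35],"rot":[0,0,0],"claw":1},{"offset":[32,-20,35],"rot":[0,0,0],"claw":1},{"offset":[0,0,0],"rot":[0,0,0],"claw":1},{"offset":[0,0,0],"rot":[0,0,0],"claw":1}]'
python3 - <<'E'
from h import *
f=imaging.grab_frame("wrist"); cv2.imwrite("pics/w2.png",f["color"][:,:,::-1]); np.savez("w2.npz",**{k:np.array(v) for k,v in f.items()})
s=status.observe(); print(s["clock"],s["position"],s["tool_rot"],s["force"])
E
```

```text
sleeve [ 0.5703 -0.1161  0.0671] [ 0.5697 -0.115   0.058 ]
ringL [ 0.6259 -0.098   0.0587] [ 0.6259 -0.0979  0.058 ]
ringR [ 0.6311 -0.1335  0.0087] [ 0.6255 -0.1361  0.058 ]
wire [ 0.4869 -0.1139  0.0606] [ 0.486  -0.1136  0.058 ]
legend [ 0.4697 -0.1129  0.0588] [ 0.4694 -0.1128  0.058 ]
clock: 3.15
position: [0.5691, -0.1143, 0.1811]
tool_rot: [-3.141, 0.002, -0.01]
force: [-0.9, 0.2, -1.2]
grip_width: 0.0855
3.2 [ 0.56906951 -0.11493454  0.18213541] [ 3.14122521e+00  5.37213462e-04 -1.07172327e-02] [-0.21256699 -0.19934045  0.70094826]
```

View pics/w2.png

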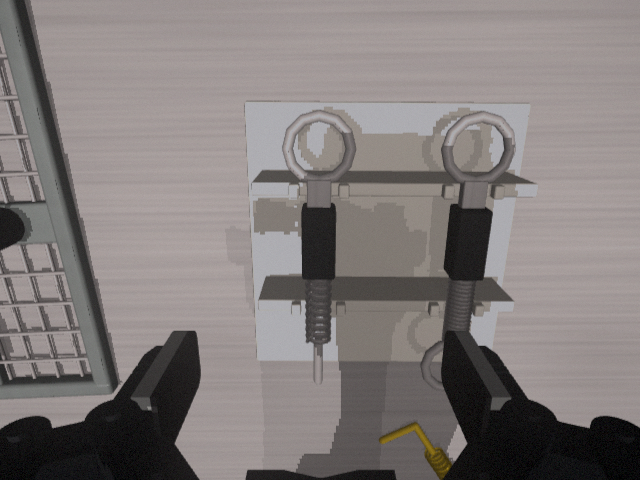

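The legged spring lies straight below: sleeve (319,241), ring (319,146), wire end (318,382).

```bash
python3 - <<'E'
from h import *
a=np.load("w1.npz"); b=np.load("w2.npz")
for n,u,v in [("sleeve",(267,128.5),(318.8,241)),("ring",(265,42.5),(319,146)),("leg",(271,262),(318.5,382))]:
    p,e=tri([a,b],[u,v]); print(n,p.round(4),np.round(e,1),dep(b,v).round(4),ray_z(b,v,.058).round(4))
s=status.observe(); print(s["position"],s["tool_rot"])
d=b["range_z"]; T=np.linalg.inv(b["camera_from_world"])
uu,vv=np.meshgrid(np.arange(640),np.arange(480))
X=np.stack([(uu-b["cx"])/b["fx"]*d,(vv-b["cy"])/b["fy"]*d,d],-1)@T[:3,:3].T+T[:3,3]
m=(X[...,2]>.063)&(X[...,2]<.075)&(abs(X[...,0]-.57)<.04)&(abs(X[...,1]+.115)<.025)
q=X[m]; print("sleeve top",m.sum(),q.mean(0),q.min(0),q.max(0))
w=(abs(X[...,2]-.058)<.006)&(abs(X[...,0]-.57)<.12)&(abs(X[...,1]+.115)<.03)
l=np.polyfit(X[w][:,0],X[w][:,1],1);print("axis slope",l,np.polyval(l,.57))
E
```

```text
sleeve [ 0.5691 -0.1136  0.0533] [1.2 1.4] [ 0.5739 -0.113   0.0689] [ 0.5703 -0.1129  0.058 ]
ring [ 0.6261 -0.1146  0.0481] [1.5 1.7] [ 0.6215 -0.1135  0.0078] [ 0.6267 -0.1137  0.058 ]
leg [ 0.4663 -0.1118  0.0548] [0.6 0.7] [ 0.4712 -0.1115  0.0616] [ 0.4685 -0.1114  0.058 ]
[ 0.56906951 -0.11493454  0.18213541] [ 3.14122521e+00  5.37213462e-04 -1.07172327e-02]
sleeve top 2680 [ 0.5689337  -0.11261473  0.06724136] [ 0.53001779 -0.12254135  0.06300518] [ 0.60789979 -0.10248314  0.07035577]
axis slope [-0.01827748 -0.10254145] -0.1129596147954339
```

```bash
python3 -m handwheel '[{"offset":[2,-2,30],"rot":[0,0,0.3],"claw":1},{"offset":[0,0,30],"rot":[0,0,0],"claw":1},{"offset":[0,0,30],"rot":[0,0,0],"claw":1},{"offset":[0,0,20],"rot":[0,0,0],"claw":1},{"offset":[0,0,14],"rot":[0,0,0],"claw":1},{"offset":[0,0,0],"rot":[0,0,0],"claw":1},{"offset":[0,0,0],"rot":[0,0,0],"claw":1}]'
python3 -m handwheel '[{"offset":[0,0,0],"rot":[0,0,0],"claw":-0.2},{"offset":[0,0,0],"rot":[0,0,0],"claw":-0.6},{"offset":[0,0,0],"rot":[0,0,0],"claw":-1},{"offset":[0,0,0],"rot":[0,0,0],"claw":-1},{"offset":[0,0,0],"rot":[0,0,0],"claw":-1},{"offset":[0,0,0],"rot":[0,0,0],"claw":-1},{"offset":[0,0,0],"rot":[0,0,0],"claw":-1},{"offset":[0,0,0],"rot":[0,0,0],"claw":-1}]' 60
```

```text
clock: 3.9
position: [0.5719, -0.1126, 0.0592]
tool_rot: [3.141, -0.001, -0.016]
force: [-0.3, -0.2, -0.5]
grip_width: 0.0856
clock: 4.7
position: [0.5716, -0.112, 0.0584]
tool_rot: [-3.142, -0.0, -0.015]
force: [-0.4, 0.7, 6.2]
grip_width: 0.0194
```

Gripped at 19.4 mm opening. Next I'll lift and view the door from above.

```bash
python3 -m handwheel '[{"offset":[0,0,-20],"rot":[0,0,0],"claw":-1},{"offset":[0,0,-40],"rot":[0,0,0],"claw":-1},{"offset":[0,0,-45],"rot":[0,0,0],"claw":-1},{"offset":[0,-15,-45],"rot":[0,0,0],"claw":-1},{"offset":[-2,-30,-42],"rot":[0,0,0],"claw":-1},{"offset":[-2,-45,0],"rot":[0,0,0],"claw":-1},{"offset":[-2,-45,0],"rot":[0,0,0],"claw":-1},{"offset":[-2,-45,0],"rot":[0,0,0],"claw":-1},{"offset":[-2,-30,0],"rot":[0,0,0],"claw":-1},{"offset":[-2,-15,0],"rot":[0,0,0],"claw":-1},{"offset":[0,0,0],"rot":[0,0,0],"claw":-1},{"offset":[0,0,0],"rot":[0,0,0],"claw":-1}]'
python3 - <<'E'
from h import *
f=imaging.grab_frame("wrist"); cv2.imwrite("pics/w3.png",f["color"][:,:,::-1]); np.savez("w3.npz",**{k:np.array(v) for k,v in f.items()})
s=status.observe(); print(s["clock"],s["position"],s["tool_rot"],s["force"],s["grip_width"])
for t in ["hole","far_stud","spring_ring","leg_tip"]:
    print(t,[(np.round(d["uv"],1).tolist(),round(d["conf"],2),np.round(ray_z(f,d["uv"],.052),3)) for d in imaging.mark_of(t,"wrist")])
E
```

```text
clock: 5.9
position: [0.563, 0.1111, 0.2486]
tool_rot: [3.141, 0.0, -0.016]
force: [-0.4, 0.1, -0.6]
grip_width: 0.0192
5.95 [0.56310769 0.11059155 0.24864752] [ 3.14082821e+00  7.59932606e-05 -1.65165142e-02] [ 0.086682   -0.27199037 -1.3261426 ] 0.01931700010480193
hole [([254.4, 315.2], 0.88, array([0.476, 0.168, 0.052]))]
far_stud [([223.4, 55.2], 0.96, array([0.675, 0.176, 0.052])), ([319.7, 364.5], 0.74, array([0.426, 0.114, 0.052]))]
spring_ring []
leg_tip [([587.2, 383.1], 0.94, array([ 0.403, -0.124,  0.052]))]
```

View pics/w3.png

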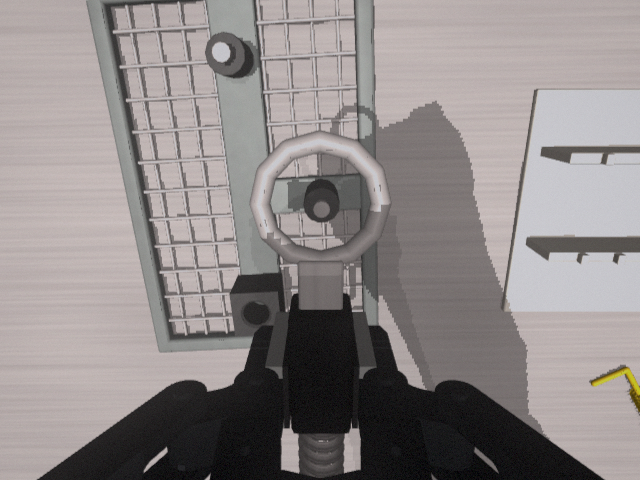

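The wrist view shows the lug's hole at (256,313) and the far stud at (225,54), its head at (221,52). The unused stud shows through the held ring at (321,200).

```bash
python3 - <<'E'
from h import *
w=np.load("w3.npz"); a=imaging.grab_frame("scene"); b=imaging.grab_frame("side")
cv2.imwrite("pics/s3.png",a["color"][:,:,::-1]);cv2.imwrite("pics/d3.png",b["color"][:,:,::-1])
H={"w":(256,313),"a":(419.4,279.8),"b":(319.4,338.1)}
S={"w":(220.5,52),"a":(347,327.4),"b":(208,300.6)}
F={"w":w,"a":a,"b":b}
for n,D in (("hole",H),("studhead",S)):
  for i,j in ("wa","wb","ab"):
    p,e=tri([F[i],F[j]],[D[i],D[j]]); print(n,i+j,p.round(4),np.round(e,1))
print(ray_z(w,H["w"],.052),ray_z(w,S["w"],.065),dep(w,(245,285)),dep(w,S["w"]))
# lug top and pixels from depth
d=w["range_z"]; T=np.linalg.inv(w["camera_from_world"])
uu,vv=np.meshgrid(np.arange(640),np.arange(480))
X=np.stack([(uu-w["cx"])/w["fx"]*d,(vv-w["cy"])/w["fy"]*d,d],-1)@T[:3,:3].T+T[:3,3]
m=(abs(X[...,2]-.052)<.006)&(abs(X[...,0]-.678)<.03)&(abs(X[...,1]-.175)<.03)
print("seat",m.sum(),X[m].mean(0),X[m].min(0),X[m].max(0))
m=(abs(X[...,2]-.052)<.006)&(abs(X[...,0]-.478)<.03)&(abs(X[...,1]-.165)<.03)
print("lug",m.sum(),X[m].mean(0),X[m].min(0),X[m].max(0))
# held ring
print("ring px", px(w,np.array([.563+.055,.1106-.001,.2486])), "center tri z", ray_z(w,(320,198),.2486))
E
```

```text
hole wa [0.477  0.1666 0.0498] [0.8 0.4]
hole wb [0.4766 0.1672 0.0498] [0.4 0.2]
hole ab [0.4772 0.1663 0.049 ] [0.1 0.2]
studhead wa [0.6764 0.1762 0.0599] [0.5 0.2]
studhead wb [0.6761 0.176  0.0567] [1.7 0.6]
studhead ab [0.6747 0.1755 0.0575] [0.5 0.4]
[0.4775428  0.16662422 0.052     ] [0.67612424 0.1749322  0.065     ] [0.49603158 0.1771302  0.03584299] [0.67610777 0.17489664 0.06516857]
seat 1085 [0.67565339 0.17360662 0.05156342] [0.6623176  0.16107625 0.04634247] [0.68991083 0.18871943 0.05575167]
lug 1487 [0.48061402 0.16941006 0.05130315] [0.45551127 0.14685508 0.04602057] [0.49758848 0.18762692 0.05417883]
ring px [323.62535246 199.73321197] center tri z [0.61853729 0.11065657 0.2486    ]
```

View pics/d3.png

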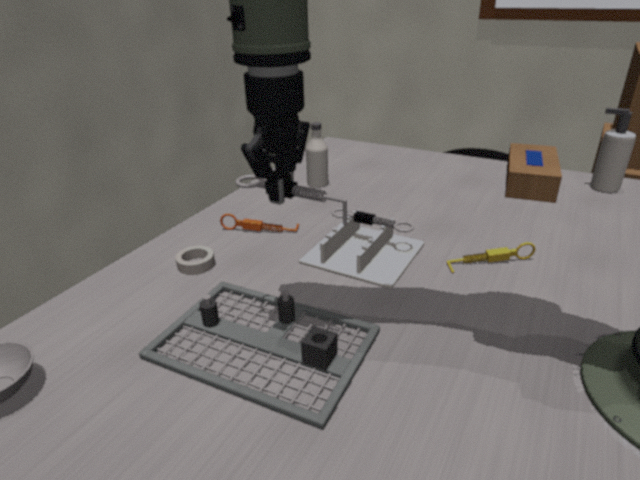

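```bash
python3 - <<'E'
from h import *
a=cv2.imread("pics/s3.png");b=cv2.imread("pics/d3.png")
c=px(imaging.grab_frame("scene"),np.array([.463,.112,.23])).astype(int);d=(346,212)
print(c,d)
o=np.hstack([cv2.resize(x[q[1]-30:q[1]+30,q[0]-30:q[0]+30],(390,390),interpolation=cv2.INTER_CUBIC) for x,q in((a,c),(b,d))])
cv2.imwrite("pics/leg3.png",o)
E
```

```text
[413 180] (346, 212)
```

View pics/leg3.png

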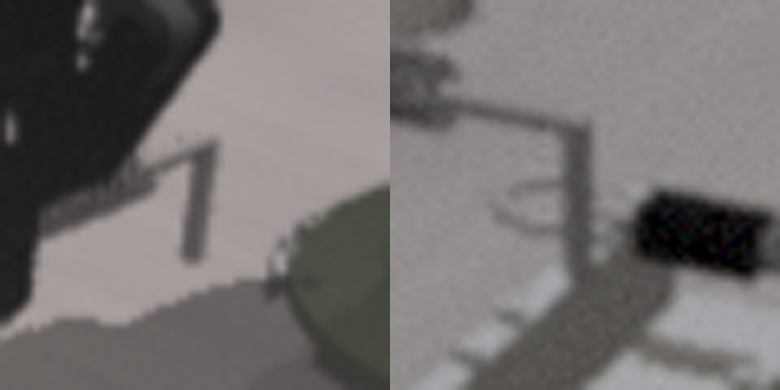

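```bash
python3 - <<'E'
from h import *
a=imaging.grab_frame("scene"); b=imaging.grab_frame("side")
for n,u,v in [("tip",(412.7,190.3),(345.2,224.8)),("bend",(415,172.6),(345.7,202))]:
    p,e=tri([a,b],[u,v]); print(n,p.round(4),np.round(e,1))
s=status.observe(); q=s["position"]; print(s["clock"],q,s["tool_rot"])
h=np.array([.4768,.1668]); t=np.array([.6762,.1752]); d=(t-h)/np.linalg.norm(t-h); y=np.arctan2(d[1],d[0]); print("yaw",y)
print("grip over hole",h+.1*d,"at stud",t-.055*d)
E
```

```text
tip [0.4623 0.1127 0.2111] [0.4 0.5]
bend [0.4619 0.1121 0.2447] [0.4 0.5]
6.4 [0.5629696  0.11199554 0.24870246] [-3.14158113e+00 -5.14459846e-06 -1.51981334e-02]
yaw 0.042101486033415916
grip over hole [0.57671139 0.1710089 ] at stud [0.62124874 0.1728851 ]
```

```bash
python3 -m handwheel '[{"offset":[0,0,0],"rot":[0,0,-3.3],"claw":-1},{"offset":[8,-29,0],"rot":[0,0,0],"claw":-1},{"offset":[8,-29,20],"rot":[0,0,0],"claw":-1},{"offset":[0,0,40],"rot":[0,0,0],"claw":-1},{"offset":[0,0,40],"rot":[0,0,0],"claw":-1},{"offset":[0,0,30],"rot":[0,0,0],"claw":-1},{"offset":[0,0,11],"rot":[0,0,0],"claw":-1},{"offset":[0,0,0],"rot":[0,0,0],"claw":-1},{"offset":[0,0,0],"rot":[0,0,0],"claw":-1}]'
python3 - <<'E'
from h import *
a=imaging.grab_frame("scene"); b=imaging.grab_frame("side")
s=status.observe(); q=s["position"]; print(s["clock"],q,s["tool_rot"],s["force"])
h=np.array([.4768,.1668,.052])
o=[]
for f in (a,b):
    c=px(f,h+[0,0,.02]).astype(int); print(c)
    o.append(cv2.resize(f["color"][c[1]-35:c[1]+35,c[0]-35:c[0]+35,::-1],(390,390),interpolation=cv2.INTER_CUBIC))
cv2.imwrite("pics/leg4.png",np.hstack(o))
E
```

```text
clock: 7.3
position: [0.5772, 0.171, 0.1091]
tool_rot: [-3.141, -0.001, 0.043]
force: [-0.1, 0.0, 0.6]
grip_width: 0.0193
7.4 [0.57735364 0.17109152 0.1094312 ] [-3.14083113e+00 -2.42666535e-03  4.25630827e-02] [ 0.36554045  0.12035685 -1.39499621]
[421 270]
[319 325]
```

View pics/leg4.png

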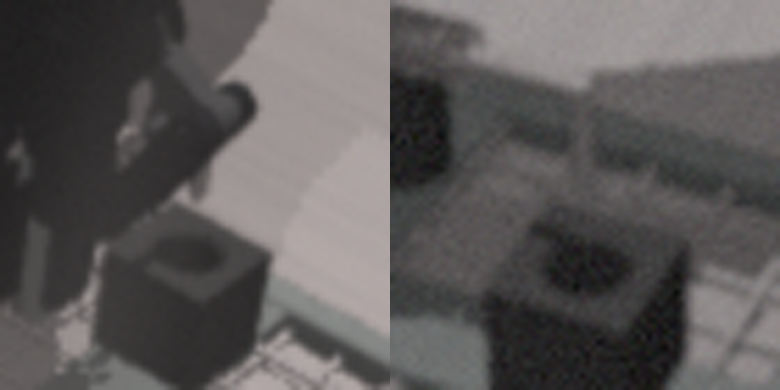

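The leg tip (scene (422,270), side (319,324)) is right above the hole, within about 2 mm of the prediction. I'll lower it.

```bash
python3 -m handwheel '[{"offset":[0,0,12],"rot":[0,0,0],"claw":-1},{"offset":[0,0,10],"rot":[0,0,0],"claw":-1},{"offset":[0,0,6],"rot":[0,0,0],"claw":-1},{"offset":[0,0,5],"rot":[0,0,0],"claw":-1},{"offset":[0,0,4],"rot":[0,0,0],"claw":-1},{"offset":[0,0,0],"rot":[0,0,0],"claw":-1},{"offset":[0,0,0],"rot":[0,0,0],"claw":-1}]'
python3 - <<'E'
from h import *
a=imaging.grab_frame("scene"); b=imaging.grab_frame("side")
s=status.observe(); q=s["position"]; print(s["clock"],q,s["tool_rot"],s["force"])
h=np.array([.4768,.1668,.052])
o=[]
for f in (a,b):
    c=px(f,h+[0,0,.02]).astype(int)
    o.append(cv2.resize(f["color"][c[1]-35:c[1]+35,c[0]-35:c[0]+35,::-1],(390,390),interpolation=cv2.INTER_CUBIC))
cv2.imwrite("pics/leg5.png",np.hstack(o))
E
```

```text
clock: 8.1
position: [0.5765, 0.1708, 0.0708]
tool_rot: [3.142, -0.0, 0.043]
force: [-0.1, -0.1, 0.2]
grip_width: 0.0189
8.2 [0.57660999 0.17087333 0.07098768] [-3.14146374e+00 -3.89881615e-04  4.26448883e-02] [-0.02825836 -0.43399433 -1.17610688]
```

View pics/leg5.png

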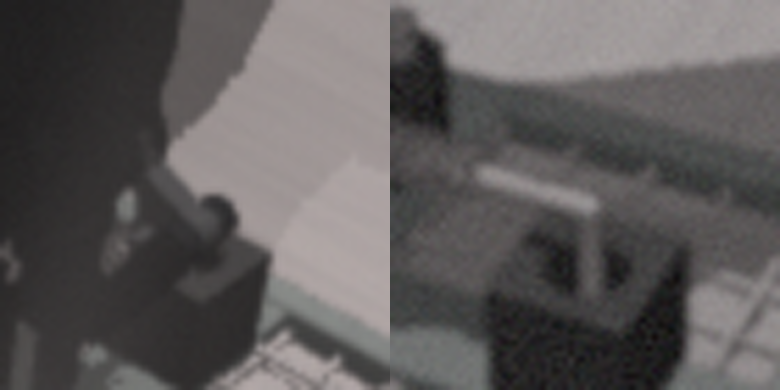

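The leg enters the hole mouth: its visible end at (592,295) meets the near rim, as expected, and there is no contact force. I'll stretch along tool x now.

```bash
python3 -m handwheel '[{"offset":[5,0,-1],"rot":[0,0,0],"claw":-1},{"offset":[8,0,0],"rot":[0,0,0],"claw":-1},{"offset":[8,0,0],"rot":[0,0,0],"claw":-1},{"offset":[8,0,0],"rot":[0,0,0],"claw":-1},{"offset":[8,0,0],"rot":[0,0,0],"claw":-1},{"offset":[8,0,0],"rot":[0,0,0],"claw":-1},{"offset":[0,0,0],"rot":[0,0,0],"claw":-1},{"offset":[0,0,0],"rot":[0,0,0],"claw":-1}]'
python3 - <<'E'
from h import *
s=status.observe(); q=s["position"]; print(s["clock"],q,s["tool_rot"],s["force"])
h=np.array([.4768,.1668,.052]);t=np.array([.6762,.1752,.065])
o=[]
for n,r in (("scene",40),("side",40),("wrist",110)):
    f=imaging.grab_frame(n); cv2.imwrite(f"pics/{n}6.png",f["color"][:,:,::-1])
    c=px(f,t).astype(int); print(n,c,px(f,[.6213+.055,.1752,.072]))
    x0,y0=max(c[0]-r,0),max(c[1]-r,0)
    o.append(cv2.resize(f["color"][y0:y0+2*r,x0:x0+2*r,::-1],(266,266),interpolation=cv2.INTER_CUBIC))
cv2.imwrite("pics/st6.png",np.hstack(o))
E
```

```text
clock: 9.0
position: [0.6211, 0.1727, 0.0714]
tool_rot: [3.142, 0.001, 0.043]
force: [-5.1, 1.0, -0.9]
grip_width: 0.0192
9.0 [0.6210919  0.17274844 0.07142589] [3.14151104e+00 7.82044862e-04 4.26750093e-02] [-5.08146381  0.95058514 -0.88276335]
scene [346 324] [346.7345665  321.39833661]
side [206 296] [206.26255722 292.45085832]
wrist [321 194] [321.51090718 198.87408349]
```

View pics/st6.png

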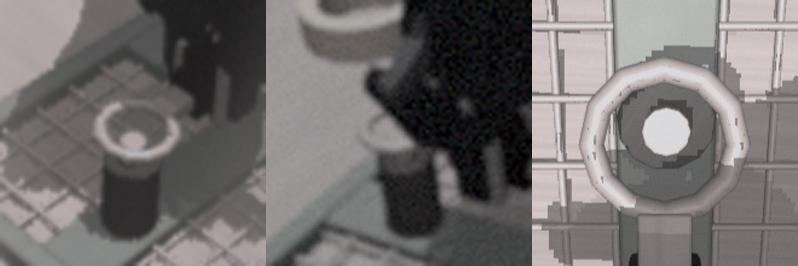

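View pics/wrist6.png

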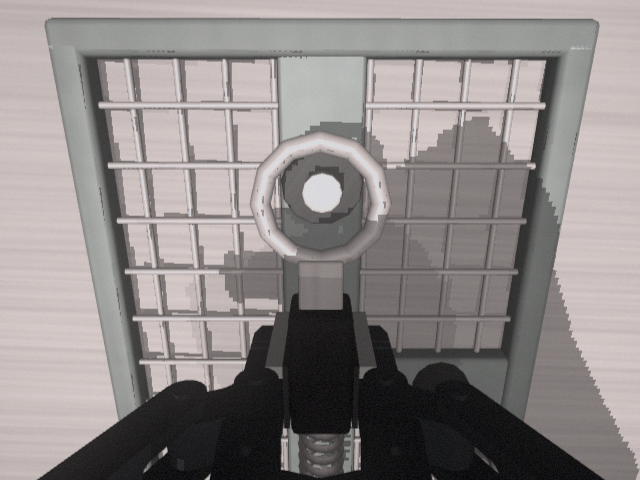

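The wrist view shows the ring (centre (320,198)) encircling the stud head (322,193). The pull is 5.1 N, so the leg is hooked. I'll nudge it 1 mm forward and lower onto the seat.

```bash
python3 -m handwheel '[{"offset":[1,0,3],"rot":[0,0,0],"claw":-1},{"offset":[0,0,4],"rot":[0,0,0],"claw":-1},{"offset":[0,0,4],"rot":[0,0,0],"claw":-1},{"offset":[0,0,3],"rot":[0,0,0],"claw":-1},{"offset":[0,0,2],"rot":[0,0,0],"claw":-1},{"offset":[0,0,0],"rot":[0,0,0],"claw":-1},{"offset":[0,0,0],"rot":[0,0,0],"claw":-1}]'
```

```text
clock: 9.85
position: [0.6224, 0.1728, 0.0557]
tool_rot: [3.142, 0.0, 0.043]
force: [-3.6, 0.1, -0.1]
grip_width: 0.0191
```

```bash
python3 -m handwheel '[{"offset":[0,0,1],"rot":[0,0,0],"claw":-1},{"offset":[-4,0,0],"rot":[0,0,0],"claw":-1},{"offset":[-4,0,0],"rot":[0,0,0],"claw":-1},{"offset":[0,0,0],"rot":[0,0,0],"claw":-1},{"offset":[0,0,0],"rot":[0,0,0],"claw":-1}]'
python3 - <<'E'
from h import *
s=status.observe(); print(s["clock"],s["position"],s["force"])
t=np.array([.6762,.1752,.065])
o=[]
for n,r in (("scene",40),("side",40),("wrist",110)):
    f=imaging.grab_frame(n)
    c=px(f,t).astype(int)
    x0,y0=max(c[0]-r,0),max(c[1]-r,0)
    o.append(cv2.resize(f["color"][y0:y0+2*r,x0:x0+2*r,::-1],(266,266),interpolation=cv2.INTER_CUBIC))
cv2.imwrite("pics/st7.png",np.hstack(o))
E
```

```text
clock: 10.35
position: [0.6144, 0.1725, 0.0552]
tool_rot: [-3.141, -0.001, 0.043]
force: [-5.9, -1.6, 8.4]
grip_width: 0.0194
10.35 [0.6144219  0.17252531 0.05523832] [-5.92879638 -1.59895569  8.40881438]
```

View pics/st7.png

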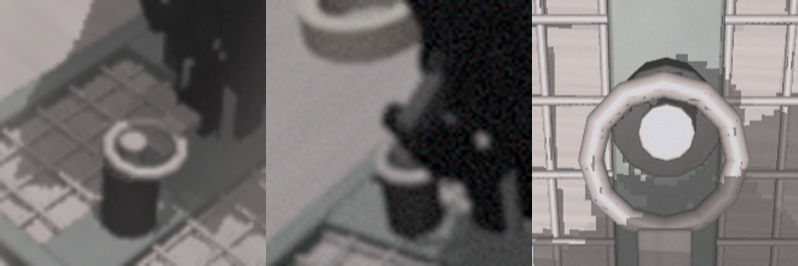

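The ring sits low around the pin and presses on the seat with about 8 N. I'll release, then rise.

```bash
python3 -m handwheel '[{"offset":[0,0,0],"rot":[0,0,0],"claw":-0.4},{"offset":[0,0,0],"rot":[0,0,0],"claw":0},{"offset":[0,0,0],"rot":[0,0,0],"claw":0.1},{"offset":[0,0,0],"rot":[0,0,0],"claw":0.1},{"offset":[0,0,0],"rot":[0,0,0],"claw":0.1}]'
python3 -m handwheel '[{"offset":[0,0,-10],"rot":[0,0,0],"claw":0.1},{"offset":[0,0,-25],"rot":[0,0,0],"claw":0.1},{"offset":[0,0,-40],"rot":[0,0,0],"claw":0.1},{"offset":[0,0,-45],"rot":[0,0,0],"claw":0.1},{"offset":[-10,0,-45],"rot":[0,0,0],"claw":0.1},{"offset":[-30,0,-30],"rot":[0,0,0],"claw":0.1},{"offset":[-30,0,0],"rot":[0,0,0],"claw":0.1},{"offset":[0,0,0],"rot":[0,0,0],"claw":0.1},{"offset":[0,0,0],"rot":[0,0,0],"claw":0.1}]'
python3 - <<'E'
from h import *
s=status.observe(); print(s["clock"],s["position"],s["force"])
F={}
for n in ("scene","side","wrist"):
    f=imaging.grab_frame(n); F[n]=f; cv2.imwrite(f"pics/{n}8.png",f["color"][:,:,::-1])
    for t,z in (("spring_ring",.055),("far_stud",.052),("hole",.052)): print(n,t,[(np.round(d["uv"],1).tolist(),round(d["conf"],2),ray_z(f,d["uv"],z).round(4)) for d in imaging.mark_of(t,n)][:2])
o=np.hstack([cv2.resize(F["scene"]["color"][250:370,320:440,::-1],(400,400),interpolation=2),cv2.resize(F["side"]["color"][260:400,190:330,::-1],(400,400),interpolation=2)])
cv2.imwrite("pics/fin8.png",o)
E
```

```text
clock: 11.0
position: [0.6145, 0.1724, 0.0547]
tool_rot: [-3.142, -0.0, 0.043]
force: [-0.4, -0.4, 0.0]
grip_width: 0.0471
clock: 11.9
position: [0.5445, 0.1695, 0.2508]
tool_rot: [-3.141, -0.001, 0.043]
force: [0.6, 0.4, -0.2]
grip_width: 0.0474
11.9 [0.54449454 0.1694977  0.25078267] [ 0.57361394  0.36575153 -0.22418957]
scene spring_ring [([157.7, 302.0], 0.94, array([ 0.8767, -0.0813,  0.055 ])), ([351.1, 327.2], 0.91, array([0.6671, 0.1768, 0.055 ]))]
scene far_stud [([340.8, 332.8], 0.86, array([0.6861, 0.173 , 0.052 ]))]
scene hole [([416.7, 277.1], 0.57, array([0.4777, 0.1597, 0.052 ]))]
side spring_ring [([524.7, 252.3], 0.97, array([ 0.2504, -0.2035,  0.055 ])), ([213.7, 303.5], 0.96, array([0.6636, 0.1759, 0.055 ]))]
side far_stud [([206.5, 305.6], 0.96, array([0.6733, 0.1825, 0.052 ])), ([242.6, 309.6], 0.39, array([0.6152, 0.165 , 0.052 ]))]
side hole [([321.0, 333.6], 0.65, array([0.4781, 0.16  , 0.052 ]))]
wrist spring_ring []
wrist far_stud [([322.9, 26.0], 0.87, array([0.6738, 0.1735, 0.052 ]))]
wrist hole [([317.5, 292.5], 0.59, array([0.4766, 0.1694, 0.052 ]))]
```

View pics/fin8.png

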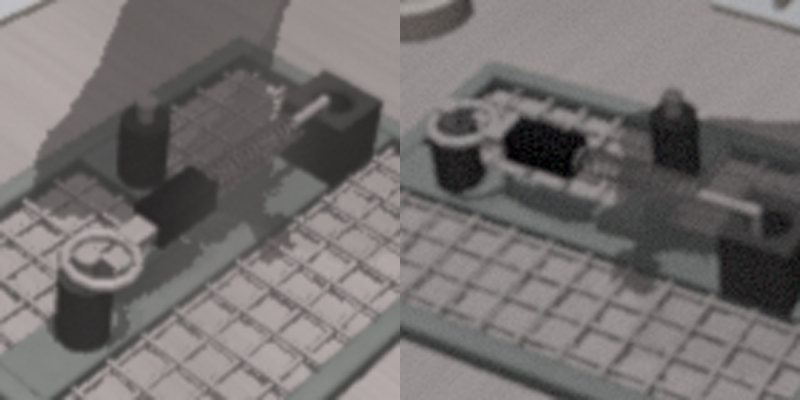

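View pics/wrist8.png

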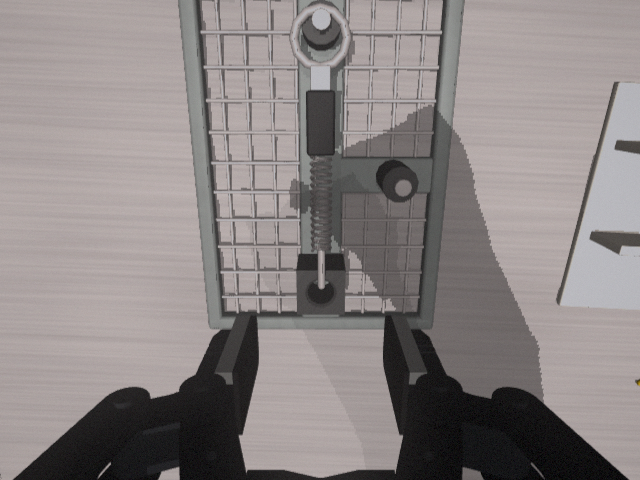

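The ring is around the stud (scene (351,327), side (214,303)), and the leg goes into the lug hole (wrist (321,290)). I'll check the ring's height before handing in.

```bash
python3 - <<'E'
from h import *
a=imaging.grab_frame("scene"); b=imaging.grab_frame("side"); w=imaging.grab_frame("wrist")
p,e=tri([a,b],[(351.1,327.2),(213.7,303.5)]); print(p.round(4),np.round(e,1), np.hypot(*(p[:2]-[.6762,.1752])))
d=w["range_z"]; T=np.linalg.inv(w["camera_from_world"])
uu,vv=np.meshgrid(np.arange(640),np.arange(480))
X=np.stack([(uu-w["cx"])/w["fx"]*d,(vv-w["cy"])/w["fy"]*d,d],-1)@T[:3,:3].T+T[:3,3]
r=np.hypot(uu-320,vv-36); m=(r>24)&(r<31)&(X[...,2]>.045)
print("ring depth pts",m.sum(),X[m].mean(0).round(4),np.percentile(X[m][:,2],[10,50,90]).round(4))
m=(abs(uu-321)<10)&(abs(vv-120)<20); print("sleeve top z",np.median(X[m][:,2]))
print("wire end",dep(w,(321,283)))
E
```

```text
[0.6652 0.1747 0.053 ] [0.4 0.3] 0.01097593756083999
ring depth pts 1154 [0.6671 0.1752 0.0584] [0.0561 0.0574 0.0587]
sleeve top z 0.0647353844715341
wire end [0.48745052 0.16706865 0.0574338 ]
```

```bash
python3 -c "
from workcell import bot; print(bot.job_done())"
```

```text
the job is handed in; nothing more can be done
None
```

The legged black-sleeved spring now runs stretched from the lug's hole to the far stud, and I handed the job in at about 12 s; the hand-in reports no verdict.

**What I did:** I gripped the sleeve, lowered the leg into the hole, and stretched the spring, which pulled with about 5 N. I then set the ring over the far stud, pressed it on the seat with about 8 N, and released. The arm then rose to about 0.25 m, clear of the spring.

| Last check | Measured | Limit |
|---|---|---|
| Ring centre to stud centre line | 9 mm from depth, 11 mm from two views | 14 mm |
| Ring centre above the seat | about 3 mm from depth, about 1 mm from two views | -4 to 8 mm |
| Leg to hole centre line | about 8 mm, worked out from the 22 mm hole and 6 mm leg | 12 mm |
| Leg tip below the hole's mouth | about 33 mm, from the axis height of about 55 mm | over 22 mm |

- **Not measured directly:** the leg tip is hidden in the hole. Its last measured point, the wire end, was about 11 mm from the hole centre near the bend.
- **Checks that disagreed:** heights from the two wrist views came out 5–10 mm low for the rack spring. I used the depth and scene/side heights there, which agreed with the text. The ring detector found nothing in the last wrist picture, so its depth figure comes from pixels I picked by eye.

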